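# Walk the tube block round to the reader's stop rail

### The job

Walk the heavy aluminium tube block round on the bench by pushing at its corners and sides until one of its two long blue sides lies flat against the reader's stop rail, with the middle of the block within about 2 cm of the rail's red centre mark, and leave it there. Only push it: do not lift or tip it, and leave everything else on the bench where it stands.

Things in the scene. Friction and masses are not known exactly. Their poses are not given: they have to be found in the camera images.
- block: heavy aluminium tube block, about 0.8 kg, loose: 88 (x) by 110 (y) by 45 mm high, top flat with black holes. Origin: centre of its underside, z up. Its two long sides, x = +44 and -44 mm, are blue, with a blue band on the top edge; short ends bare metal. Either blue side may go to the rail; at the start it is 35 to 90 degrees off, either way. A side push of 3 to 10 N slides it; it stops with the push.
- rail: fixed reader station with aluminium stop rail, 240 mm long (y), 18 thick, 30 high, red mark at its middle. Origin: bench level, middle of the rail's flat front face. x is level, from the front face into the rail, away from the block; z up. Behind it (x 75 to 155 mm, y within 65 mm) is a grey housing, 66 mm high. With the block flush, the block's origin is at x = -44 mm here.
- bottle: clear reagent bottle, 60 mm diameter, 130 mm high, origin at the centre of its underside; leave alone
- jar: amber jar, 56 mm diameter, 75 mm high, origin at the centre of its underside; leave alone
- tray: blue open tray with four compartments, 100 (x) by 120 (y) by 38 mm high, origin at the centre of its underside; leave alone
- tipbox: yellow pipette-tip box with a clear lid, 85 (x) by 120 (y) by 54 mm high, origin at the centre of its underside; leave alone
- marker: marker pen lying on the bench, 120 mm long (its y), 14 mm thick, origin at the middle of its underside; leave alone
- beaker: glass beaker, 68 mm across the rim, 85 mm high, origin at the centre of its underside; leave alone
There are look-alikes about, which are no part of the job. Leave any green look-alike of the block alone.

How it is judged:
By the outcome, as a careful person would: the job done as asked, in the order asked, and still so for the second after the job is handed in, with the robot touching nothing.
It also fails if it takes over 58 s, if anything falls off the work surface, if the arm or the gripper's body presses on something with over 40 N, if the wrist force passes 120 N, or if a joint passes its speed limit or range.

### The arm

A 6-joint arm with a two-finger parallel gripper is mounted at the origin on the work surface. World frame = base frame: x ahead of the robot, y to its left, z up, the work surface at z = 0. Lengths are in m, angles in rad, forces in N, time in s.
With the tool pointing down it reaches from about 0.35 to 0.975 m from the base axis. Payload 4.9 kg.
Tool frame: the origin (TCP) lies between the finger pads; the fingertips stand 19 mm ahead of it and the grasp point (between the pads) is the TCP; z points along the fingers, y is the line along which they close (so a half turn about z gives the same grasp; the last joint's range is limited). The gripper opens to 85 mm and grips with 20 to 120 N. Pads are 22 mm wide; open, the fingers measure 114 mm over their backs; the gripper's body (76 mm by 85 mm) begins 54 mm behind the grasp point. The pads swing forward as they close: fully open they stand 13 mm farther back than shut.
Start: joints at [-1.395, 0.053, 1.613, -0, 1.476, -0.119], TCP at [0.182, -0.598, 0.25] pointing down, gripper open.
Joint ranges: [-3.01, 3.01], [-1.01, 2.22], [0.06, 2.58], [-1.02, 4.17], [0.09, 2.62], [-3.14, 3.14]. Speed limits (rad/s): [2.57, 2.57, 3.14, 3.14, 3.14, 3.14].

### API

Orientations are given as a rotation vector (axis times angle).
In Python, from station import ctrl gives the robot as it stands. The module is installed in compiled form; this text tells all that it offers.
- The arm moves only by the tool servo_tool, never from a script. Its argument "increments" is a list that holds one entry, the list of rows, each a list of 5 numbers: the finger opening in cm, from 0 to 8.54, then the shift along the tool's x, y, z in cm, then the turn about the tool's z in degrees. A call has 1 to 5 rows; each row is the pose to reach, as a shift and turn from the pose commanded when the call began, along the tool's axes at that moment; what a row does not reach only later rows make up. A row lasts 1/10 s, in which the tool goes at most 50 mm and 8.59 degrees, less where a joint would pass 70% of its speed; a pose out of reach is approached as far as the arm can. A call with a gripper value outside its range is refused whole. The fingers move at their own pace and stop on an object; "newtons" is the grip in N (left out, the last holds). Time passes only in rows, so rows that repeat a pose let the fingers close. It gives the time, the measured TCP pose, the force, the opening and the grip force at its end, in the units of the state.
- ctrl.get_obs(): the state, without advancing time (a new reading comes with each control period).
- ctrl.get_image(name): name is "scene" or "top" or "wrist"; returns a dict with "img" (400x640x3 uint8, red, green, blue), "fx", "fy", "cx", "cy" (pixels), "k1" (the pictures are not rectified: a ray, as slopes to the right and down, at radius r is drawn at 1 + k1 r^2 times it, then the intrinsics apply), "rvec" (rotation vector, rad) and "tvec" (3), from world to camera coordinates, as OpenCV has them; the wrist camera has in their place "mount" (4x4, takes a point from camera to tool coordinates, whose origin is the TCP and whose axes are the flange's). Camera axes: x right, y down, z forward; pixel columns grow to the right and rows downward; lengths in m; the calibration is good to about 2 mm. A picture is of the moment at which its call begins: read the wrist's pose just before it. There is no depth.
- ctrl.finish_job(): hands the job in; it is judged then, once.
The state is a dict: "t": time; "q": joint angles; "dq": joint speeds; "effort": joint torques, N m; "tool_pos": TCP position; "tool_rot": TCP orientation; "contact_force": force on the tool from outside, world axes, zero at the start; "wrist_torque": the same for the moment, N m; "opening": finger opening in m; "grip_force": force on a finger pad.
Only numpy, scipy, OpenCV 4.12 (cv2) and the standard library are available. Lean on these libraries where they do the work, as an engineer would, in place of code of your own. Each camera call takes 0.05 s, during which the arm holds its last target. There are 200 camera calls.

## Working session

There is one attempt and no reset: what is moved stays moved. The work goes in short steps, Python scripts to look and compute and a tool call to move; the robot and the scene stay as the last step left them, time stands still between calls to the robot, and variables do not carry over. Pictures are saved under pics/ and viewed, at most 10 in all, crops included, and the job is handed in when it is done.

Besides the shell and the picture viewer there is one more tool, called after ">>>" by a JSON object that holds its "method" and its "body", one argument or row to a line. servo_tool: Moves the arm, as the interface text tells. Its arguments: {"type":"object","properties":{"increments":{"type":"array"},"newtons":{"type":"number"}},"required":["increments"]}

```bash
mkdir -p pics; cat > h.py <<'E'
import numpy as np,cv2
from station import ctrl
from scipy.spatial.transform import Rotation as R
def snap(name,fn):
    d=ctrl.get_image(name); cv2.imwrite('pics/'+fn,d['img'][:,:,::-1]); return d
def ray(d,u,v):
    x,y=(u-d['cx'])/d['fx'],(v-d['cy'])/d['fy']; a,b=x,y
    for _ in range(30):
        s=1+d['k1']*(a*a+b*b); a,b=x/s,y/s
    return np.array([a,b,1.])
def pt(d,u,v,z):
    M=R.from_rotvec(np.ravel(d['rvec'])).as_matrix(); t=np.ravel(d['tvec'])
    o=-M.T@t; r=M.T@ray(d,u,v); return o+r*(z-o[2])/r[2]
def proj(d,p):
    M=R.from_rotvec(np.ravel(d['rvec'])).as_matrix(); c=M@np.array(p)+np.ravel(d['tvec'])
    a,b=c[:2]/c[2]; s=1+d['k1']*(a*a+b*b); return d['fx']*a*s+d['cx'],d['fy']*b*s+d['cy']
E
python3 - <<'E'
from h import *
import pickle
for n in ('top','scene'):
    d=snap(n,n+'1.png'); pickle.dump(d,open(n+'.pkl','wb')); print(n,d['fx'],d['k1'],d['rvec'],d['tvec'])
o=ctrl.get_obs(); print(o['t'],o['tool_pos'],o['tool_rot'],R.from_rotvec(o['tool_rot']).as_matrix().round(3))
E
```

```text
top 435.5249493494563 -0.11034616940930626 [ 2.26005884 -1.94280021  0.2020025 ] [-0.0556801   0.5671696   0.84345772]
scene 375.77167644984144 -0.05302377968870038 [ 1.30486836  2.06168817 -1.02238794] [ 0.22288177 -0.27477578  1.22705377]
0.1 [ 0.18148376 -0.59751794  0.24915777] [-3.10566495e+00 -4.61048197e-01  9.06164280e-05] [[ 0.957  0.291 -0.   ]
 [ 0.291 -0.957  0.002]
 [ 0.    -0.002 -1.   ]]
```

View pics/top1.png

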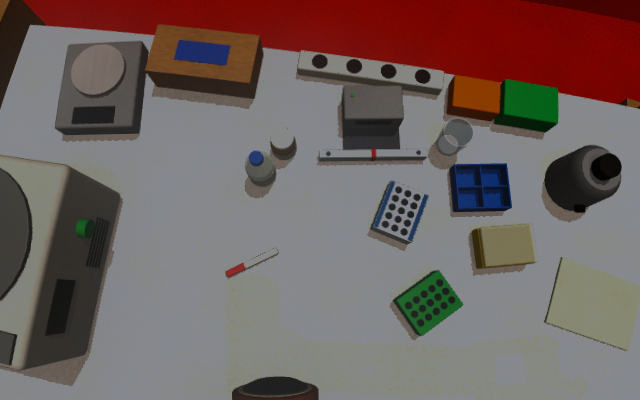

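View pics/scene1.png

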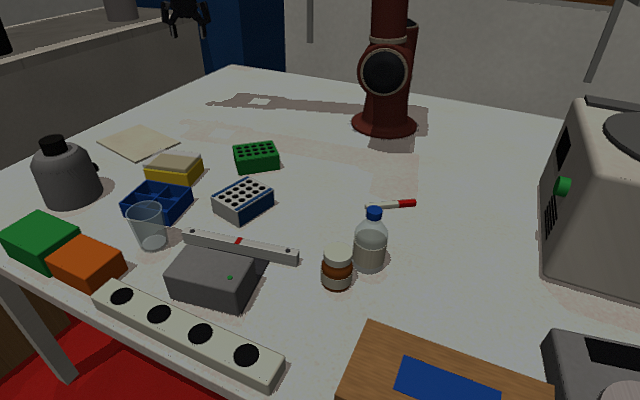

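The block (white/silver top, blue long sides) is at about (400,211) in the top view. The green look-alike is at (428,302) and is not part of the job. The rail is at (319–425,155), with its red mark at (374,154). I'll confirm this in an enlarged crop.

```bash
python3 - <<'E'
import cv2
a=cv2.imread('pics/top1.png')[130:260,300:470]
a=cv2.convertScaleAbs(a,alpha=1.5)
cv2.imwrite('pics/crop1.png',cv2.resize(a,None,fx=4.6,fy=4.6,interpolation=cv2.INTER_CUBIC))
E
```

```text
(no output)
```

View pics/crop1.png

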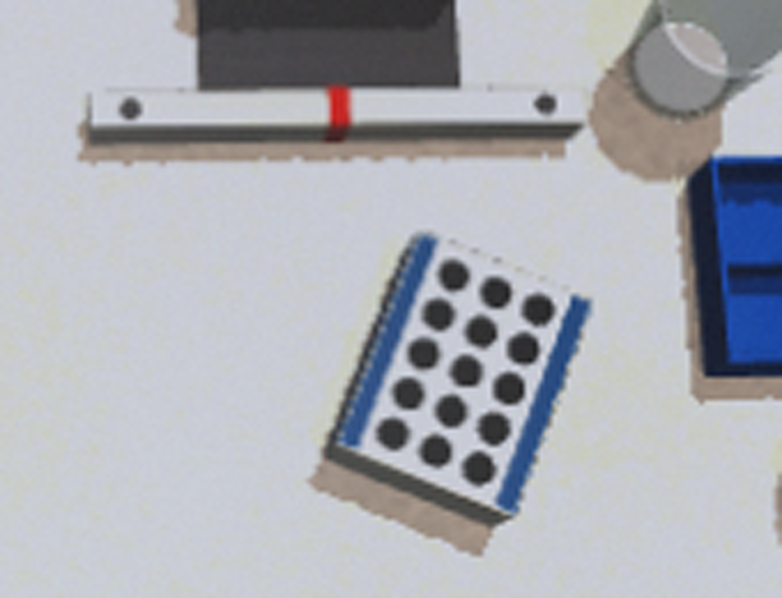

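The crop confirms it. The block's top corners are at crop (420,235), (590,300), (512,512) and (340,445), with blue bands on the long sides. The rail's front top edge runs (90,125)–(583,122), with red at (340,127).

```bash
python3 - <<'E'
from h import *
import pickle
d=pickle.load(open('top.pkl','rb'))
c=lambda u,v,z:pt(d,300+(u-2.3)/4.6+0,130+(v-2.3)/4.6,z)[:2]
B=np.array([c(*p,.045) for p in((420,235),(590,300),(512,512),(340,445))]);print(B.round(4))
print(np.linalg.norm(np.diff(np.vstack([B,B[:1]]),axis=0),axis=1)); print('c',B.mean(0))
l=(B[0]+B[1]-B[2]-B[3])/2; print('long dir',np.degrees(np.arctan2(l[1],l[0])))
a,b=c(90,125,.03),c(583,122,.03);m=c(340,127,.03);print('rail',a,b,m,np.linalg.norm(a-b),np.degrees(np.arctan2(*(a-b)[::-1])),(a+b)/2)
for n,u,v,z in(('beaker',448,145,0),('trayTL',455,207,.0),('trayTL',452,166,.038),('trayBL',454,211,.038),('green',430,272,.045),('greenL',396,300,.045),('green',462,300,.045),('tip',474,235,.054),('tipBL',478,268,.05),('bottle',262,180,0),('markerend',278,250,.01)):print(n,pt(d,u,v,z)[:2].round(3))
E
```

```text
[[ 0.6459 -0.1214]
 [ 0.6271 -0.2034]
 [ 0.5238 -0.1778]
 [ 0.5426 -0.0967]]
[0.08407313 0.10647355 0.08328772 0.10622333]
c [ 0.58484232 -0.14982999]
long dir -13.700993643030717
rail [0.68015983 0.03838516] [ 0.71805579 -0.19527927] [ 0.69732965 -0.07963587] 0.23671748991113525 99.2120860322756 [ 0.69910781 -0.07844706]
beaker [ 0.764 -0.25 ]
trayTL [ 0.621 -0.278]
trayTL [ 0.701 -0.252]
trayBL [ 0.602 -0.265]
green [ 0.465 -0.225]
greenL [ 0.399 -0.161]
green [ 0.418 -0.297]
tip [ 0.554 -0.307]
tipBL [ 0.487 -0.323]
bottle [0.617 0.158]
markerend [0.467 0.095]
```

>>> {"method": "servo_tool", "body": {
  "increments": [
    [[7.5,4.0,-2.1,0.8,0],[7.5,8.0,-4.2,1.6,0],[7.5,12.0,-6.3,2.4,0],[7.5,16.0,-8.4,3.2,0],[7.5,20.0,-10.5,4.0,0]]
  ]
}}

```text
t: 0.6
tool_pos: [0.3433, -0.4378, 0.2095]
tool_rot: [-3.107, -0.461, 0.0]
contact_force: [0.2, -0.8, -0.3]
opening: 0.0747
grip_force: 0.0
```

>>> {"method": "servo_tool", "body": {
  "increments": [
    [[7.5,4.0,-2.1,0.8,0],[7.5,8.0,-4.2,1.6,0],[7.5,12.0,-6.3,2.4,0],[7.5,16.0,-8.4,3.2,0],[7.5,20.0,-10.5,4.0,0]]
  ]
}}

```text
t: 1.1
tool_pos: [0.5042, -0.2791, 0.1696]
tool_rot: [-3.107, -0.461, 0.001]
contact_force: [0.7, -0.6, 0.4]
opening: 0.075
grip_force: 0.0
```

>>> {"method": "servo_tool", "body": {
  "increments": [
    [[7.5,4.0,-2.1,0.5,-8],[7.5,8.0,-4.2,1.0,-16],[7.5,8.0,-4.2,1.0,-24],[7.5,8.0,-4.2,1.0,-32],[7.5,8.0,-4.2,1.0,-40]]
  ]
}}

```text
t: 1.6
tool_pos: [0.5676, -0.2166, 0.1594]
tool_rot: [-2.756, -1.506, 0.001]
contact_force: [-0.1, 0.1, -0.5]
opening: 0.0748
grip_force: 0.0
```

>>> {"method": "servo_tool", "body": {
  "increments": [
    [[7.5,0,0,0,-8],[7.5,0,0,0,-16],[7.5,0,0,0,-19.4],[7.5,0,0,0,-19.4],[7.5,0,0,0,-19.4]]
  ]
}}

```text
t: 2.1
tool_pos: [0.5675, -0.2173, 0.1599]
tool_rot: [-2.471, -1.938, 0.0]
contact_force: [-0.0, -0.0, 0.3]
opening: 0.0747
grip_force: 0.0
```

```bash
python3 - <<'E'
from h import *
d=snap('wrist','w1.png'); print(R.from_rotvec(ctrl.get_obs()['tool_rot']).as_matrix().round(3))
E
```

```text
[[ 0.238  0.971 -0.   ]
 [ 0.971 -0.238  0.   ]
 [ 0.    -0.001 -1.   ]]
```

View pics/w1.png

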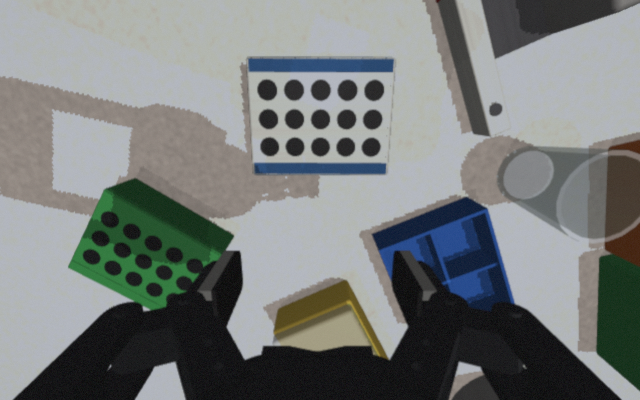

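The wrist view shows the block squarely ahead: near top edge (254,174)–(387,174), far edge (249,58)–(395,58). The tray corner is at (363,235) and the green block's corner at (234,235).

```bash
cat >> h.py <<'E'
def wpt(d,o,u,v,z):
    A=R.from_rotvec(o['tool_rot']).as_matrix(); m=np.array(d['mount']); p=np.array(o['tool_pos'])
    c=p+A@m[:3,3]; r=A@m[:3,:3]@ray(d,u,v); w=c+r*(z-c[2])/r[2]; return w, A.T@(w-p)
E
python3 - <<'E'
from h import *
o=ctrl.get_obs();d=ctrl.get_image('wrist')
for n,u,v,z in (('nl',254,174,.045),('nr',387,174,.045),('fl',249,58,.045),('fr',395,58,.045),('tray',363,235,.038),('green',234,235,.045),('railend',475,134,.0)):
    w,t=wpt(d,o,u,v,z);print(n,w[:2].round(4),'tool',t.round(4))
E
```

```text
nl [ 0.5238 -0.1804] tool [ 0.0254 -0.0512  0.115 ]
nr [ 0.6285 -0.2061] tool [0.0254 0.0566 0.115 ]
fl [ 0.5458 -0.0976] tool [ 0.1111 -0.0496  0.115 ]
fr [ 0.6488 -0.1228] tool [0.1111 0.0566 0.115 ]
tray [ 0.5996 -0.2571] tool [-0.031   0.0408  0.122 ]
green [ 0.4912 -0.2275] tool [-0.028  -0.0717  0.115 ]
railend [ 0.7224 -0.1998] tool [0.0539 0.1463 0.1599]
```

>>> {"method": "servo_tool", "body": {
  "increments": [
    [[7.5,0,0.3,3.5,0],[7.5,0,0.3,7.0,0],[7.5,0,0.3,10.5,0],[7.5,0,0.3,13.5,0],[7.5,0,0.3,13.5,0]]
  ]
}}

```text
t: 2.7
tool_pos: [0.5667, -0.2162, 0.0199]
tool_rot: [-2.464, -1.934, 0.007]
contact_force: [-1.3, -0.4, 0.3]
opening: 0.0751
grip_force: 0.0
```

>>> {"method": "servo_tool", "body": {
  "increments": [
    [[7.5,0.6,0,0,0],[7.5,1.1,0,0,0],[7.5,1.6,0,0,0],[7.5,2.1,0,0,0],[7.5,2.6,0,0,0]]
  ]
}}

```text
t: 3.2
tool_pos: [0.5783, -0.1944, 0.028]
tool_rot: [2.466, 1.937, 0.0]
contact_force: [-1.9, -6.2, 2.5]
opening: 0.0749
grip_force: 2.9
```

>>> {"method": "servo_tool", "body": {
  "increments": [
    [[7.5,0.42,-0.31,0,3.35],[7.5,0.87,-0.59,0,6.7],[7.5,1.32,-0.85,0,10.05],[7.5,1.8,-1.08,0,13.4],[7.5,2.28,-1.28,0,16.75]]
  ]
}}

```text
t: 3.7
tool_pos: [0.5708, -0.1691, 0.028]
tool_rot: [2.724, 1.556, 0.0]
contact_force: [-1.7, -4.9, 4.1]
opening: 0.0749
grip_force: 3.0
```

```bash
python3 - <<'E'
from h import *
import pickle
d=snap('top','t2.png'); pickle.dump(d,open('top.pkl','wb'))
a=cv2.convertScaleAbs(cv2.imread('pics/t2.png')[130:260,300:470],alpha=1.8)
cv2.imwrite('pics/crop2.png',cv2.resize(a,None,fx=4.6,fy=4.6,interpolation=cv2.INTER_CUBIC))
E
```

```text
(no output)
```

View pics/crop2.png

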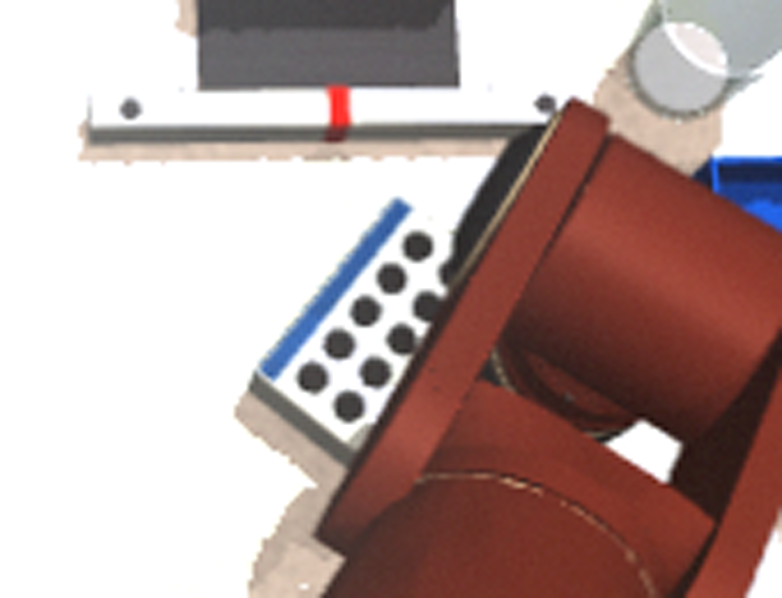

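The block is turning with the fingers. The rail-side blue edge now runs from crop (400,200) to (260,375).

```bash
cat > rel.py <<'E'
from h import *
import pickle,sys
def rep(f,g):
    d=pickle.load(open('top.pkl','rb'))
    c=lambda u,v,z:pt(d,300+(u-2.3)/4.6,130+(v-2.3)/4.6,z)[:2]
    f,g=c(*f,.045),c(*g,.045); l=f-g; L=np.linalg.norm(l); l/=L; n=np.array([-l[1],l[0]])
    C=(f+g)/2-.044*n; o=ctrl.get_obs(); A=R.from_rotvec(o['tool_rot']).as_matrix()
    print('t',o['t'],'L',L,'C',C,'long deg',np.degrees(np.arctan2(l[1],l[0])),'tool y deg',np.degrees(np.arctan2(A[1,1],A[0,1])),'C in tool',A[:2,:2].T@(C-np.array(o['tool_pos'])[:2]))
    a=np.radians(9.2); X=np.array([np.cos(a),np.sin(a)]);Y=np.array([-X[1],X[0]])
    print('C in rail',(C-[.6985,-.079])@X,(C-[.6985,-.079])@Y)
E
python3 -c "
from rel import *
rep((400,200),(260,375))"
```

```text
t 3.75 L 0.1066151853587971 C [ 0.59297629 -0.12135887] long deg -30.31575018769386 tool y deg -30.653316171479442 C in tool [ 0.05166352 -0.00489557]
C in rail -0.1109386692769672 -0.024942719650649797
```

>>> {"method": "servo_tool", "body": {
  "increments": [
    [[7.5,0.42,-0.31,0,3.35],[7.5,0.87,-0.59,0,6.7],[7.5,1.32,-0.85,0,10.05],[7.5,1.8,-1.08,0,13.4],[7.5,2.28,-1.28,0,16.75]]
  ]
}}

```text
t: 4.25
tool_pos: [0.5707, -0.1425, 0.0274]
tool_rot: [2.923, 1.144, -0.001]
contact_force: [-4.6, -3.6, 4.8]
opening: 0.0745
grip_force: 3.3
```

>>> {"method": "servo_tool", "body": {
  "increments": [
    [[7.5,0.42,-0.31,0,3.35],[7.5,0.87,-0.59,0,6.7],[7.5,1.32,-0.85,0,10.05],[7.5,1.8,-1.08,0,13.4],[7.5,2.28,-1.28,0,16.75]]
  ]
}}

```text
t: 4.75
tool_pos: [0.578, -0.117, 0.0268]
tool_rot: [3.06, 0.706, -0.003]
contact_force: [-5.8, -3.8, 4.8]
opening: 0.0751
grip_force: 3.3
```

>>> {"method": "servo_tool", "body": {
  "increments": [
    [[7.5,0.42,-0.31,0,3.35],[7.5,0.87,-0.59,0,6.7],[7.5,1.32,-0.85,0,10.05],[7.5,1.8,-1.08,0,13.4],[7.5,2.28,-1.28,0,16.75]]
  ]
}}

```text
t: 5.25
tool_pos: [0.5924, -0.0948, 0.0265]
tool_rot: [-3.131, -0.253, 0.004]
contact_force: [-7.0, -2.1, 4.7]
opening: 0.0752
grip_force: 3.5
```

```bash
python3 - <<'E'
from h import *
import pickle
d=snap('top','t3.png'); pickle.dump(d,open('top.pkl','wb'))
a=cv2.convertScaleAbs(cv2.imread('pics/t3.png')[130:260,300:470],alpha=1.5)
a=cv2.resize(a,None,fx=4.6,fy=4.6,interpolation=cv2.INTER_CUBIC)
cv2.imwrite('pics/crop3.png',a)
E
```

```text
(no output)
```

View pics/crop3.png

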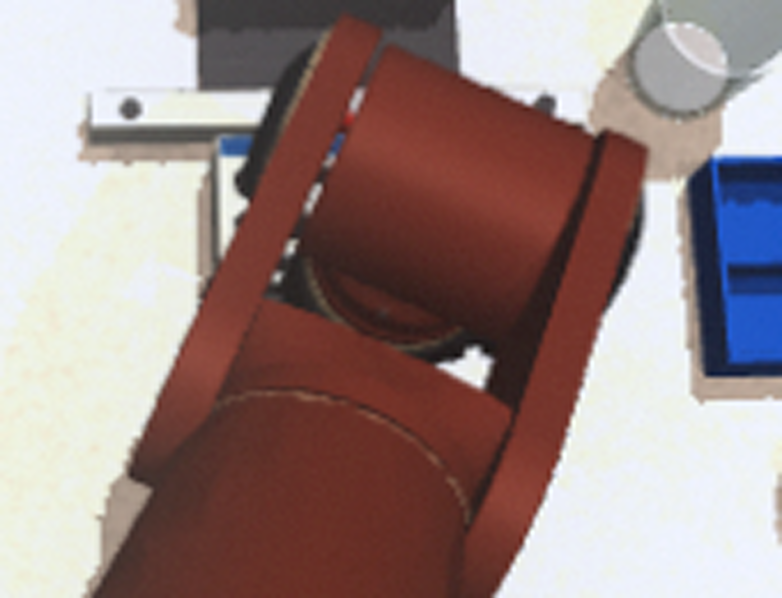

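The arm hides most of the block here. Its rail-left top corner is at crop (218,138), close to the rail front. The wrist camera should show the gap and the mark.

```bash
python3 - <<'E'
from rel import *
d=pickle.load(open('top.pkl','rb'));o=ctrl.get_obs()
f=pt(d,300+(218-2.3)/4.6,130+(138-2.3)/4.6,.045)[:2]
a=np.radians(9.2);X=np.array([np.cos(a),np.sin(a)]);Y=np.array([-X[1],X[0]]);q=f-[.6985,-.079]
print(f,'corner in rail',q@X,q@Y,(np.array(o['tool_pos'])[:2]-[.6985,-.079])@np.c_[X,Y])
A=R.from_rotvec(o['tool_rot']).as_matrix();print('tool x deg',np.degrees(np.arctan2(A[1,0],A[0,0])))
snap('wrist','w2.png')
E
```

```text
[ 0.67810882 -0.02231601] corner in rail -0.011066169018686707 0.059214985677989156 [-0.10643061  0.00166795]
tool x deg 9.139726932063736
```

View pics/w2.png

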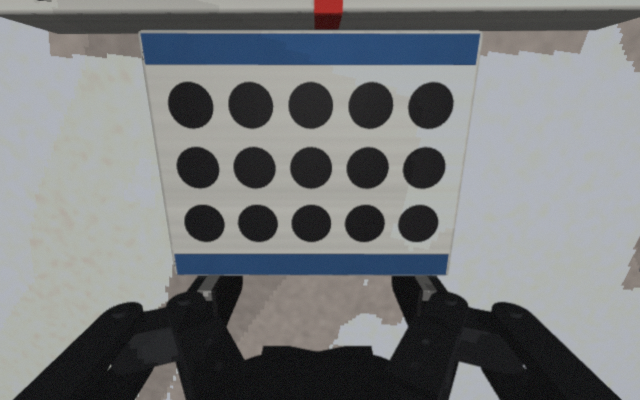

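The block is square to the rail with a gap of about 1 cm. Its middle, at (311,33), is about 5 mm from the red mark at (328,14), so I'll push straight in.

>>> {"method": "servo_tool", "body": {
  "increments": [
    [[7.5,0.4,0,0,0],[7.5,0.7,0,0,0],[7.5,1.0,0,0,0],[7.5,1.0,0,0,0],[7.5,1.0,0,0,0]]
  ]
}}

```text
t: 5.85
tool_pos: [0.6017, -0.0936, 0.0258]
tool_rot: [-3.131, -0.258, 0.006]
contact_force: [-8.6, -1.1, 5.8]
opening: 0.0749
grip_force: 4.2
```

>>> {"method": "servo_tool", "body": {
  "increments": [
    [[7.5,0.2,0,0,0],[7.5,0.3,0,0,0],[7.5,0.3,0,0,0]]
  ]
}}

```text
t: 6.15
tool_pos: [0.6017, -0.0936, 0.0258]
tool_rot: [-3.13, -0.259, 0.019]
contact_force: [-21.2, -3.4, 15.9]
opening: 0.0749
grip_force: 10.7
```

The push has met the rail: force rose from 8 to 21 N with no further travel. Next I back off, rise and check.

>>> {"method": "servo_tool", "body": {
  "increments": [
    [[7.5,-1.0,0,0,0],[7.5,-2.5,0,0,0],[7.5,-4.0,0,0,0],[7.5,-4.0,0,-4,0],[7.5,-4.0,0,-8,0]]
  ]
}}

```text
t: 6.65
tool_pos: [0.5651, -0.0989, 0.1049]
tool_rot: [-3.129, -0.256, 0.003]
contact_force: [0.5, -0.0, 0.5]
opening: 0.0755
grip_force: 0.0
```

>>> {"method": "servo_tool", "body": {
  "increments": [
    [[7.5,-3,0,-4,0],[7.5,-6,0,-8,0],[7.5,-9,0,-10,0],[7.5,-12,0,-10,0],[7.5,-12,0,-10,0]]
  ]
}}

```text
t: 7.15
tool_pos: [0.4468, -0.1191, 0.2066]
tool_rot: [3.13, 0.254, 0.006]
contact_force: [0.1, -0.0, -1.0]
opening: 0.0748
grip_force: 0.0
```

```bash
python3 - <<'E'
from h import *
import pickle
d=snap('top','t4.png'); pickle.dump(d,open('top.pkl','wb')); snap('wrist','w4.png')
a=cv2.convertScaleAbs(cv2.imread('pics/t4.png')[130:260,300:470],alpha=1.5)
a=cv2.resize(a,None,fx=4.0,fy=4.0,interpolation=cv2.INTER_CUBIC)[:300]
b=cv2.resize(cv2.imread('pics/w4.png')[:280],(680,297))
cv2.imwrite('pics/crop4.png',np.vstack([a,b])); o=ctrl.get_obs();print(o['contact_force'],o['tool_pos'])
E
```

```text
[ 0.14983353 -0.88849246  0.39365019] [ 0.44828835 -0.11883131  0.20581793]
```

View pics/crop4.png

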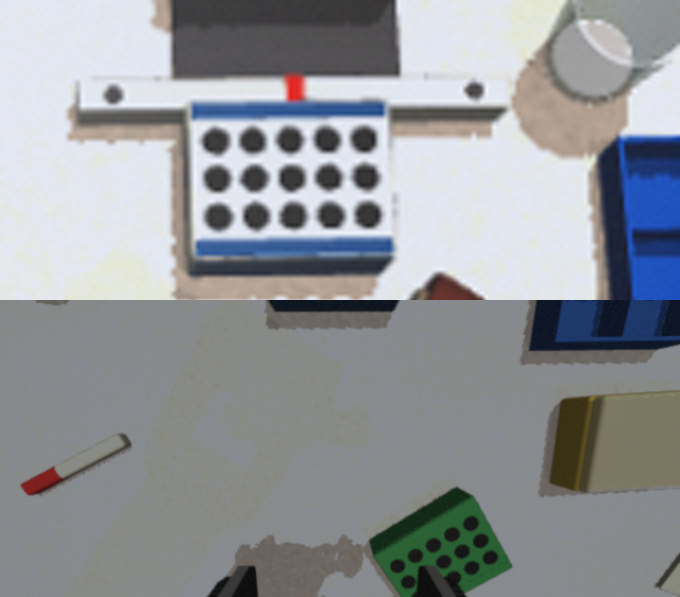

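The block's blue side lies along the rail from crop (190,102) to (385,100), parallel to it. Its middle is at about x = 288 against the red mark at 295, roughly 4 mm off. Nothing else has moved and the gripper is clear.

```bash
python3 -c "
from station import ctrl
print(ctrl.finish_job())"
```

```text
the job is handed in; nothing more can be done
None
```

The block now lies with a blue long side flat against the stop rail, its middle about 4 mm from the red mark; nothing else on the bench was touched, and the job was handed in at about 7 s.

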